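# Load a dough pod and set the flatbread maker's dial

## Task

Get the flatbread maker ready for the next bread: stand the metal dough pod, cap up, in the maker's round cradle and shut the hinged clamp fully down on it so that the pod is driven home. Set the click dial to position 5 (the stop at its left end, at the smallest dot, is position 0; each click clockwise is one more), let go of everything, and do not knock over the mug or the glass jar.

Things in the scene. Friction and masses are not known exactly. Their poses are not given: they have to be found in the camera images.
- maker: low white flatbread maker, fixed; origin on the worktop, x away from its front edge, y left, z up. Top panel 70 mm up, x -120 to +120, y -165 to +405 mm. From the robot: round steel baking press on its left (216 mm across, centre y +285, top 112 mm up), pod cradle with clamp in the middle, dial on its right. Position and yaw vary.
- cradle (a point): centre of the mouth of the round pod cradle, level with the top panel: a recess of 63 mm bore with a chamfered rim. A spring plate in it carries the pod: set down freely, the pod's foot rests 14 mm below the panel; the clamp pushes it 8 mm further (3.5 N at the end), to 22 mm below: fully home.
- clamp (a joint): angle of the clamp, rad: 0 fully shut (arm level), 1.75 fully open (a little past upright, leaning away from the maker's front); starts at 1.5 to 1.75. Stiff hinge (0.42 N m): it stays where it is left. It meets the cap of a loosely set pod at about 0.1 and drives it home from there to 0; about 6 N down near the handle shuts it.
- clamp_hinge (a point): centre of the clamp's hinge axis (along the maker's y), 36 mm above the panel, 70 mm beyond the cradle's centre along the maker's x. The clamp arm is a steel bar 40 mm wide, 12 mm thick, centred on the line from hinge to handle; shut, it lies over the cradle towards the maker's front.
- clamp_handle (a point): centre of the clamp's handle, a round black cross bar 14 mm thick and 84 mm long, parallel to the hinge axis and 135 mm from it. The arm's outer face (on top when shut) lies 6 mm off the line from hinge to handle; the clamp can be pushed shut on that face.
- dial (a joint): angle of the dial, rad, growing clockwise from above: 0 at the left stop (position 0), 0.42 per click, 7 positions, 2.52 at the right stop (position 6). Position 5 is 2.10. Starts at or near positions 1 to 3. Going over a click takes about 0.06 N m; let go, it settles into the nearest click.
- dial_grip (a point): on the dial's vertical axis, 35 mm above the panel, where to grip its bar. Black disc of 48 mm; upright bar 14 mm thick, 50 long, from 9 to 49 mm above the panel. The pointer (wedge end, white line on top) is along this point's x axis. Seven dots round the dial grow from position 0 to 6; at position 3 it points along the maker's +x.
- pod_center (a point): centre, half-way up, of the dough pod: rigid aluminium cartridge 52 mm tall, 0.1 kg; round body 56 mm across, 30 high, narrowing to 48 at the foot; on top a round cap 28 mm across, 22 high, to hold it by. Foot 26 mm below this point, middle of the cap 15 mm above. Stands upright on the worktop right of the maker.
- mug: white mug, 76 mm across and 80 mm tall, standing on the worktop beyond the pod; origin at the centre of its foot. A bystander, to be left standing.
- jar: squat glass jar with a steel cap, 68 mm across and 78 mm tall, standing to the right of the pod; origin at the centre of its foot. A bystander, to be left standing.
There are look-alikes about, which are no part of the job. What is shaped like the part that bears pod_center but purple or turquoise is not meant.

How it is judged:
By the outcome, as a careful person would: the job done as asked, in the order asked, and still so for the second after the job is handed in, with the robot touching nothing.
It also fails if it takes over 67 s, if anything falls off the work surface, if the arm or the gripper's body presses on something with over 40 N, if the wrist force passes 120 N, or if a joint passes its speed limit or range.

## Robot

A 7-joint arm with a two-finger parallel gripper is mounted at the origin on the work surface. World frame = base frame: x ahead of the robot, y to its left, z up, the work surface at z = 0. Lengths are in m, angles in rad, forces in N, time in s.
With the tool pointing down it reaches from about 0.35 to 0.9 m from the base axis. Payload 8.1 kg.
Tool frame: the origin (TCP) lies at the very end of the fingers, on their centre line; the grasp point (between the pads) lies grip_point_offset behind it (grip_point_offset is the distance from the TCP to the grasp point, in m); z points along the fingers, y is the direction in which the jaws open and shut (so a half turn about z gives the same grasp; the last joint's range is limited). The gripper opens to 92 mm and grips with 3 to 60 N. Pads are 19 mm wide; open, the fingers measure 130 mm over their backs; the gripper's body (75 mm by 190 mm) begins 47 mm behind the grasp point.
Start: joints at [-1.241, 0.434, 0.025, 1.573, -0.012, 1.134, -0.075], TCP at [0.262, 0.567, 0.227] pointing down, gripper open.
Joint ranges: [-2.62, 2.62], [-0.44, 2.09], [-1.27, 1.32], [0.08, 2.57], [-1.32, 4.46], [0.12, 2], [-2.74, 2.74]. Speed limits (rad/s): [2.22, 2.22, 3.01, 3.01, 3.14, 3.14, 3.14].

## Interface

Orientations are given as a rotation vector (axis times angle).
In Python, from cell import * gives the robot as it stands.
- The arm moves only by the tool drive_tool, never from a script. Its argument "increments" is a list of rows, each an object of numbers: "grip": the gripper's target within -1 to 1 (shut at 1, half-way at 0, fully open at -1); "tx", "ty", "tz": the shift along the world's x, y, z normalised to -1 to 1, where 1 is 400 mm; "turn": the turn about the world's z normalised to -1 to 1, where 1 is 60 degrees. In form: [{"grip": .., "tx": .., "ty": .., "tz": .., "turn": ..}, ...]. A call has 1 to 20 rows; each row is the pose to reach, as a shift and turn from the pose measured when the call began; what a row does not reach only later rows make up. A row lasts 1/10 s, in which the tool goes at most 50 mm and 8.59 degrees, less where a joint would pass 70% of its speed; a pose out of reach is approached as far as the arm can. A call with a number of a shift or a turn outside -1 to 1 is refused whole. A call with a gripper value outside its range is refused whole. The fingers move at their own pace and stop on an object; "newtons" is the grip in N (left out, the last holds). Time passes only in rows, so rows that repeat a pose let the fingers close. It gives the time, the measured TCP pose, the force and the opening at its end, in the units of the state.
- observe(): the state, without advancing time (a new reading comes with each control period).
- get_image(name): name is "side" or "top"; returns the picture (384x512x3 uint8, red, green, blue); there is no depth.
- camera_info(name): a dict with "fx", "fy", "cx", "cy" (pixels), "eye" and "rotation" of the camera in the world. Camera axes: x right, y down, z forward; pixel columns grow to the right and rows downward; lengths in m; the calibration is good to about 2 mm. A picture is of the moment at which its call begins. camera_info takes no time and is no camera call.
- sign_off(): hands the job in, once; it reports no verdict.
The state is a dict: "clock": time; "joints": joint angles; "dq": joint speeds; "joint_efforts": joint torques, N m; "position": TCP position; "ee_rot": TCP orientation; "force": force on the tool from outside, world axes, zero at the start; "ft_torque": the same for the moment, N m; "width": opening from 0.0 (shut) to 1.0 (fully open).
Only numpy, scipy, OpenCV 4.12 (cv2) and the standard library are available. Lean on these libraries where they do the work, as an engineer would, in place of code of your own. Each camera call takes 0.05 s, during which the arm holds its last target. There are 200 camera calls.

## Working session

There is one attempt and no reset: what is moved stays moved. The work goes in short steps, Python scripts to look and compute and a tool call to move; the robot and the scene stay as the last step left them, time stands still between calls to the robot, and variables do not carry over. Pictures are saved under pics/ and viewed, about 8 in all and at most 12, crops included, and the job is handed in when it is done.

Besides the shell and the picture viewer there is one more tool, called after "Call:" by a JSON object that holds its "fn" and its "kwargs". drive_tool: Moves the arm, as the interface text tells. Its arguments: {"type":"object","properties":{"increments":{"type":"array","items":{"type":"object","properties":{"grip":{"type":"number"},"tx":{"type":"number"},"ty":{"type":"number"},"tz":{"type":"number"},"turn":{"type":"number"}}}},"newtons":{"type":"number"}},"required":["increments"]}

```bash
mkdir -p pics; ls
cat > h.py <<'E'
from cell import *
import numpy as np, cv2
def shot(n,f):
    im=get_image(n); cv2.imwrite(f,im[...,::-1]); return im
def ray(n,u,v):
    c=camera_info(n); d=np.array([(u-c['cx'])/c['fx'],(v-c['cy'])/c['fy'],1.]); R=np.array(c['rotation'])
    return np.array(c['eye']),R@d
def onz(n,u,v,z):
    e,d=ray(n,u,v); return e+d*(z-e[2])/d[2]
def proj(n,p):
    c=camera_info(n); q=np.array(c['rotation']).T@(np.array(p)-np.array(c['eye'])); return c['fx']*q[0]/q[2]+c['cx'],c['fy']*q[1]/q[2]+c['cy']
E
python3 - <<'E'
from h import *
a=shot('top','pics/t0.png');b=shot('side','pics/s0.png')
for n in('top','side'):print(camera_info(n))
o=observe();print(o)
try: print(grip_point_offset)
except Exception as e: print(e)
E
```

```text
pics
{'fx': 389.380787896155, 'fy': 389.380787896155, 'cx': 254.0110005110355, 'cy': 198.62123184152924, 'eye': array([ 0.31513214, -0.17243888,  1.06049226]), 'rotation': array([-2.14887488,  2.16567104, -0.1018836 ])}
{'fx': 452.25213008646944, 'fy': 452.25213008646944, 'cx': 256.4501802812765, 'cy': 188.15868416125596, 'eye': array([ 0.07610957, -1.04465384,  0.74302543]), 'rotation': array([-2.11394257,  0.43883295, -0.21719277])}
{'clock': 0.1, 'joints': array([-1.24056768,  0.4351717 ,  0.02500808,  1.57398991, -0.01158074,
        1.1340281 , -0.07509021]), 'dq': array([-0.00081633, -0.00155801,  0.001627  , -0.00221224,  0.00024323,
       -0.00132882, -0.00120273]), 'joint_efforts': array([ 3.00092630e-03, -6.69127107e+01,  9.87837687e-01, -3.15141821e+01,
       -6.05225866e-02,  3.74737568e-02,  7.34807509e-05]), 'position': array([0.26202929, 0.56691238, 0.22601871]), 'ee_rot': array([-6.74685294e-01, -3.06813586e+00,  2.26935833e-03]), 'force': array([-0.84996104,  0.09826955,  0.24538178]), 'ft_torque': array([-0.03208714,  0.0331862 , -0.05228783]), 'width': 0.9974124211520204}
0.0188
```

View pics/t0.png

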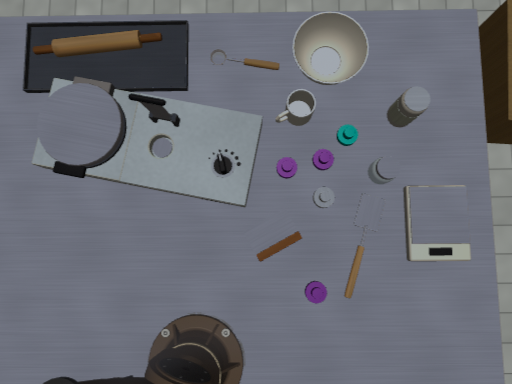

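View pics/s0.png

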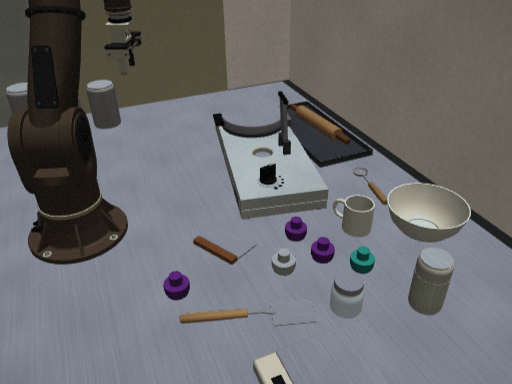

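The top view shows the silver pod at about (324,197), the cradle at (162,147), the dial at (222,165), the jar at (385,170), the mug at (300,104) and the clamp handle at (148,99). The side view shows the pod at (284,261). Next I measure more closely.

```bash
sed -i "s/R=np.array(c\['rotation'\])/R=cv2.Rodrigues(c['rotation'])[0]/; s/np.array(c\['rotation'\]).T/cv2.Rodrigues(c['rotation'])[0].T/" h.py
python3 - <<'E'
from h import *
im=cv2.imread('pics/t0.png'); s=cv2.imread('pics/s0.png')
c=cv2.resize(im[75:215,130:270],None,fx=4,fy=4,interpolation=cv2.INTER_CUBIC)
d=cv2.resize(im[165:215,300:350],None,fx=4.8,fy=4.8,interpolation=cv2.INTER_CUBIC)
e=cv2.resize(s[235:285,260:310],None,fx=4.8,fy=4.8,interpolation=cv2.INTER_CUBIC)
o=np.zeros((560,800,3),np.uint8); o[:560,:560]=c; o[:240,560:]=d; o[260:500,560:]=e
cv2.imwrite('pics/c0.png',o)
for n,u,v,z in [('top',324,197,.052),('side',284,253,.052),('top',162,147,.07),('side',263,153,.07),('top',222,165,.08),('top',385,170,.07),('top',300,104,.08),('top',262,116,.07),('top',247,205,.07),('top',195,360,0)]: print(n,u,v,onz(n,u,v,z).round(4))
E
```

```text
top 324 197 [ 0.4294 -0.3389  0.052 ]
side 284 253 [ 0.4307 -0.345   0.052 ]
top 162 147 [0.5623 0.0819 0.07  ]
side 263 153 [0.5639 0.0775 0.07  ]
top 222 165 [ 0.511  -0.0759  0.08  ]
top 385 170 [ 0.4957 -0.4939  0.07  ]
top 300 104 [ 0.67   -0.2785  0.08  ]
top 262 116 [ 0.6424 -0.1796  0.07  ]
top 247 205 [ 0.4085 -0.1391  0.07  ]
top 195 360 [0.0074 0.0019 0.    ]
```

View pics/c0.png

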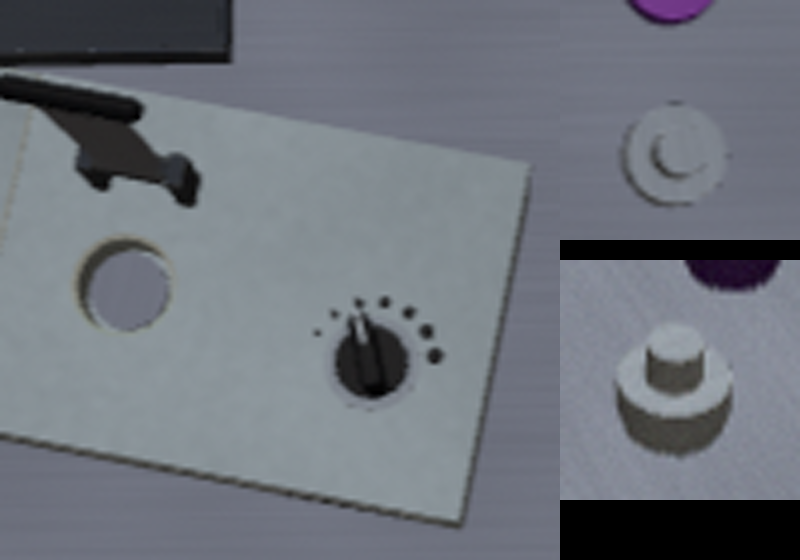

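The crop shows the rim of the cradle centred at (160.9,145.9) in the full top image. The dial points at the third dot, so it is near position 2. The pod stands upright with its cap at (325,196.7).

Run:
```python
from h import *
T=lambda u,v,z:onz('top',130+u/4,75+v/4,z)
a=T(528,163,.07);b=T(463,523,.07);c=T(0,436,.07)
print(a,b,'yaw side',np.degrees(np.arctan2(*(a-b)[1::-1])),'yaw front',np.degrees(np.arctan2(*(c-b)[1::-1]))-90)
yaw=np.arctan2(*(a-b)[1::-1])*.5+.5*(np.arctan2(*(c-b)[1::-1])-np.pi/2)
X=np.array([np.cos(yaw),np.sin(yaw),0]);Y=np.array([-X[1],X[0],0])
C=T(123.5,283.5,.07);print('cradle',C,'yaw',np.degrees(yaw))
print('cradle in maker from corner', (C-b)@X-.12,(C-b)@Y-.165)
H=C+.07*X+[0,0,.036];print('H',H)
for th in(1.5,1.6,1.75):
  p=H+.135*(-np.cos(th)*X+[0,0,np.sin(th)])
  print(th,[np.round((np.array(proj('top',p+s*.042*Y))-[130,75])*4) for s in(1,-1)],[np.round(proj('side',p+s*.042*Y)) for s in(1,-1)])
D=T(371,362,.08);print('disc',D)
t1=T(355,318,.119);t0=T(380,395,.119);print('bar mid',(t0+t1)/2,'pointer deg',np.degrees(np.arctan2(*(t1-t0)[1::-1])))
P=(onz('top',325,196.7,.052)+onz('side',284.4,252,.052))/2;print('pod',P)
```

```text
[ 0.64302567 -0.17961054  0.07      ] [ 0.40659443 -0.13593058  0.07      ] yaw side -10.46720020195127 yaw front -11.15209831207116
cradle [0.56528733 0.08487439 0.07      ] yaw -10.809649257011214
cradle in maker from corner -0.005534248948094622 0.08164927746340808
H [0.63404523 0.07174612 0.106     ]
1.5 [array([-7., 88.]), array([142., 114.])] [array([279.,  93.]), array([286., 103.])]
1.6 [array([-2., 64.]), array([147.,  90.])] [array([283.,  92.]), array([291., 103.])]
1.75 [array([ 7., 31.]), array([155.,  57.])] [array([290.,  92.]), array([298., 103.])]
disc [ 0.50967038 -0.07783833  0.08      ]
bar mid [ 0.50546022 -0.07941621  0.119     ] pointer deg 17.803499179769652
pod [ 0.43157215 -0.34187952  0.052     ]
```

Call:
{"fn": "drive_tool", "kwargs": {"increments": [{"grip": -0.4, "tx": 0.25, "ty": -0.3, "tz": 0.185, "turn": 0.12}, {"tx": 0.495, "ty": -0.92, "tz": 0.185, "turn": 0.233}, {"tx": 0.495, "ty": -0.92, "tz": 0.185, "turn": 0.233}, {"tx": 0.495, "ty": -0.92, "tz": 0.185, "turn": 0.233}, {"tx": 0.495, "ty": -0.92, "tz": 0.185, "turn": 0.233}, {"tx": 0.495, "ty": -0.92, "tz": 0.185, "turn": 0.233}, {"tx": 0.495, "ty": -0.92, "tz": 0.185, "turn": 0.233}, {"tx": 0.495, "ty": -0.92, "tz": 0.185, "turn": 0.233}, {"tx": 0.495, "ty": -0.92, "tz": 0.185, "turn": 0.233}, {"tx": 0.495, "ty": -0.92, "tz": 0.185, "turn": 0.233}, {"tx": 0.495, "ty": -0.92, "tz": 0.185, "turn": 0.233}, {"tx": 0.495, "ty": -0.92, "tz": 0.185, "turn": 0.233}]}}

```text
invalid input
```

Call:
{"fn": "drive_tool", "kwargs": {"increments": [{"grip": -0.4, "tx": 0.25, "ty": -0.3, "tz": 0.185, "turn": 0.12}, {"grip": -0.4, "tx": 0.495, "ty": -0.92, "tz": 0.185, "turn": 0.233}, {"grip": -0.4, "tx": 0.495, "ty": -0.92, "tz": 0.185, "turn": 0.233}, {"grip": -0.4, "tx": 0.495, "ty": -0.92, "tz": 0.185, "turn": 0.233}, {"grip": -0.4, "tx": 0.495, "ty": -0.92, "tz": 0.185, "turn": 0.233}, {"grip": -0.4, "tx": 0.495, "ty": -0.92, "tz": 0.185, "turn": 0.233}, {"grip": -0.4, "tx": 0.495, "ty": -0.92, "tz": 0.185, "turn": 0.233}, {"grip": -0.4, "tx": 0.495, "ty": -0.92, "tz": 0.185, "turn": 0.233}, {"grip": -0.4, "tx": 0.495, "ty": -0.92, "tz": 0.185, "turn": 0.233}, {"grip": -0.4, "tx": 0.495, "ty": -0.92, "tz": 0.185, "turn": 0.233}, {"grip": -0.4, "tx": 0.495, "ty": -0.92, "tz": 0.185, "turn": 0.233}, {"grip": -0.4, "tx": 0.495, "ty": -0.92, "tz": 0.185, "turn": 0.233}], "newtons": 20}}

```text
clock: 1.3
position: [0.4592, 0.2001, 0.2996]
ee_rot: [-0.293, -3.127, 0.002]
force: [-0.6, 0.6, 0.4]
width: 0.7
```

Call:
{"fn": "drive_tool", "kwargs": {"increments": [{"grip": -0.4, "tx": -0.07, "ty": -1, "tz": 0, "turn": 0}, {"grip": -0.4, "tx": -0.07, "ty": -1, "tz": 0, "turn": 0}, {"grip": -0.4, "tx": -0.07, "ty": -1, "tz": 0, "turn": 0}, {"grip": -0.4, "tx": -0.07, "ty": -1, "tz": 0, "turn": 0}, {"grip": -0.4, "tx": -0.07, "ty": -1, "tz": 0, "turn": 0}, {"grip": -0.4, "tx": -0.07, "ty": -1, "tz": 0, "turn": 0}, {"grip": -0.4, "tx": -0.07, "ty": -1, "tz": 0, "turn": 0}, {"grip": -0.4, "tx": -0.07, "ty": -1, "tz": 0, "turn": 0}, {"grip": -0.4, "tx": -0.07, "ty": -1, "tz": 0, "turn": 0}, {"grip": -0.4, "tx": -0.07, "ty": -1, "tz": 0, "turn": 0}]}}

```text
clock: 2.3
position: [0.4313, -0.1997, 0.2993]
ee_rot: [-0.294, -3.126, 0.002]
force: [0.4, 1.0, -0.8]
width: 0.701
```

Call:
{"fn": "drive_tool", "kwargs": {"increments": [{"grip": -0.4, "tx": 0, "ty": -0.355, "tz": -0.3, "turn": 0}, {"grip": -0.4, "tx": 0, "ty": -0.355, "tz": -0.45, "turn": 0}, {"grip": -0.4, "tx": 0, "ty": -0.355, "tz": -0.45, "turn": 0}, {"grip": -0.4, "tx": 0, "ty": -0.355, "tz": -0.45, "turn": 0}, {"grip": -0.4, "tx": 0, "ty": -0.355, "tz": -0.45, "turn": 0}, {"grip": -0.4, "tx": 0, "ty": -0.355, "tz": -0.45, "turn": 0}, {"grip": -0.4, "tx": 0, "ty": -0.355, "tz": -0.45, "turn": 0}]}}

```text
clock: 3.0
position: [0.4322, -0.3396, 0.119]
ee_rot: [-0.291, -3.125, -0.001]
force: [0.1, 0.1, -0.9]
width: 0.702
```

Run:
```python
from h import *
a=shot('top','pics/t1.png');b=shot('side','pics/s1.png');print(observe()['position'])
P=[.4316,-.342,.052]
o=np.zeros((360,800,3),np.uint8)
for k,(n,i) in enumerate((('top',a),('side',b))):
  u,v=np.round(proj(n,P)).astype(int);print(u,v)
  o[:,k*400:k*400+400]=cv2.resize(i[v-45:v+45,u-50:u+50,::-1],None,fx=4,fy=4)
cv2.imwrite('pics/c1.png',o)
```

```text
[ 0.43299224 -0.33993814  0.12046417]
325 196
284 252
```

View pics/c1.png

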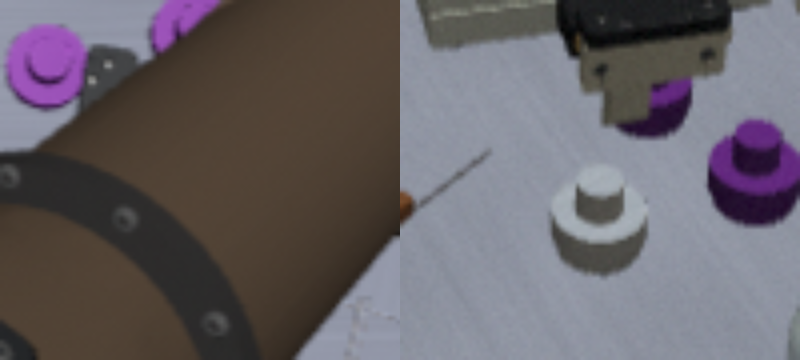

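The side view shows the silver pod under the gripper, with its cap top at pixel (284,250). The fingers straddle it, so I go down and grip.

Call:
{"fn": "drive_tool", "kwargs": {"increments": [{"grip": -0.4, "tx": -0.003, "ty": -0.005, "tz": -0.1, "turn": 0}, {"grip": -0.4, "tx": -0.003, "ty": -0.005, "tz": -0.18, "turn": 0}, {"grip": -0.4, "tx": -0.003, "ty": -0.005, "tz": -0.215, "turn": 0}, {"grip": -0.4, "tx": -0.003, "ty": -0.005, "tz": -0.215, "turn": 0}, {"grip": -0.4, "tx": -0.003, "ty": -0.005, "tz": -0.215, "turn": 0}, {"grip": 1, "tx": -0.003, "ty": -0.005, "tz": -0.215, "turn": 0}, {"grip": 1, "tx": -0.003, "ty": -0.005, "tz": -0.215, "turn": 0}, {"grip": 1, "tx": -0.003, "ty": -0.005, "tz": -0.215, "turn": 0}, {"grip": 1, "tx": -0.003, "ty": -0.005, "tz": -0.215, "turn": 0}, {"grip": 1, "tx": -0.003, "ty": -0.005, "tz": -0.215, "turn": 0}, {"grip": 1, "tx": -0.003, "ty": -0.005, "tz": -0.215, "turn": 0}, {"grip": 1, "tx": -0.003, "ty": -0.005, "tz": -0.215, "turn": 0}], "newtons": 20}}

```text
clock: 4.3
position: [0.4319, -0.3421, 0.0346]
ee_rot: [0.29, 3.128, -0.001]
force: [-0.2, 0.2, 2.0]
width: 0.291
```

Call:
{"fn": "drive_tool", "kwargs": {"increments": [{"grip": 1, "tx": 0, "ty": 0, "tz": 0.1, "turn": 0}, {"grip": 1, "tx": 0, "ty": 0, "tz": 0.22, "turn": 0}, {"grip": 1, "tx": 0, "ty": 0, "tz": 0.34, "turn": 0}, {"grip": 1, "tx": 0, "ty": 0.05, "tz": 0.42, "turn": 0}, {"grip": 1, "tx": 0.03, "ty": 0.15, "tz": 0.42, "turn": 0}, {"grip": 1, "tx": 0.06, "ty": 0.25, "tz": 0.42, "turn": 0}, {"grip": 1, "tx": 0.1, "ty": 0.35, "tz": 0.42, "turn": 0}, {"grip": 1, "tx": 0.13, "ty": 0.45, "tz": 0.42, "turn": 0}, {"grip": 1, "tx": 0.16, "ty": 0.55, "tz": 0.42, "turn": 0}, {"grip": 1, "tx": 0.19, "ty": 0.65, "tz": 0.42, "turn": 0}, {"grip": 1, "tx": 0.21, "ty": 0.75, "tz": 0.42, "turn": 0}, {"grip": 1, "tx": 0.24, "ty": 0.85, "tz": 0.42, "turn": 0}, {"grip": 1, "tx": 0.26, "ty": 0.92, "tz": 0.42, "turn": 0}, {"grip": 1, "tx": 0.26, "ty": 0.92, "tz": 0.42, "turn": 0}, {"grip": 1, "tx": 0.26, "ty": 0.92, "tz": 0.42, "turn": 0}]}}

```text
clock: 5.8
position: [0.5355, 0.0262, 0.2022]
ee_rot: [-0.288, -3.128, 0.002]
force: [-0.0, -0.5, -0.2]
width: 0.294
```

Call:
{"fn": "drive_tool", "kwargs": {"increments": [{"grip": 1, "tx": 0.03, "ty": 0.07, "tz": 0, "turn": 0}, {"grip": 1, "tx": 0.074, "ty": 0.14, "tz": -0.05, "turn": 0}, {"grip": 1, "tx": 0.074, "ty": 0.14, "tz": -0.13, "turn": 0}, {"grip": 1, "tx": 0.074, "ty": 0.14, "tz": -0.13, "turn": 0}, {"grip": 1, "tx": 0.074, "ty": 0.14, "tz": -0.13, "turn": 0}, {"grip": 1, "tx": 0.074, "ty": 0.14, "tz": -0.13, "turn": 0}]}}

```text
clock: 6.4
position: [0.5657, 0.0805, 0.1517]
ee_rot: [0.292, 3.127, -0.002]
force: [1.5, -0.8, -0.8]
width: 0.288
```

Run:
```python
from h import *
b=shot('side','pics/s2.png');a=shot('top','pics/t2.png');print(observe()['position'],observe()['force'])
C=[.565,.083,.07];o=np.zeros((400,800,3),np.uint8)
for k,(n,i) in enumerate((('side',b),('side',cv2.imread('pics/s0.png')[...,::-1]))):
  u,v=np.round(proj(n,C)).astype(int);print(u,v)
  o[:,k*400:k*400+400]=cv2.resize(i[v-60:v+20,u-40:u+40,::-1],None,fx=5,fy=5,interpolation=cv2.INTER_CUBIC)
cv2.imwrite('pics/c2.png',o)
```

```text
[0.56582273 0.08125007 0.15176293] [ 0.52419915  0.34768586 -1.34959279]
263 152
263 152
```

View pics/c2.png

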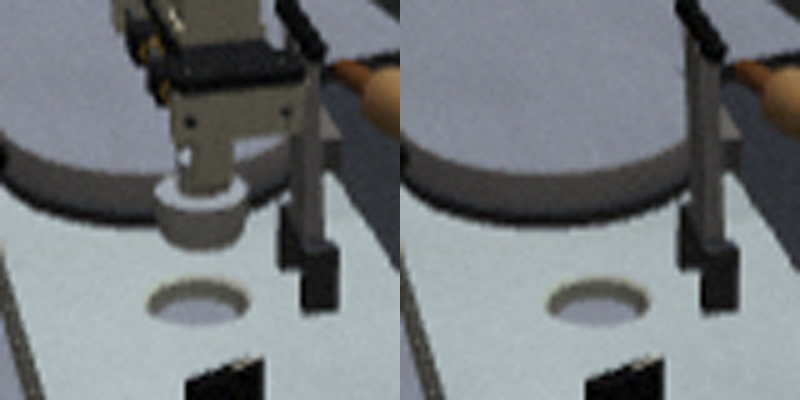

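The pod hangs level above the cradle. In the crop the rim is at x=198 and the pod at x=201, so they are aligned to about 1 mm. I lower it, release and retreat.

Call:
{"fn": "drive_tool", "kwargs": {"increments": [{"grip": 1, "tx": -0.002, "ty": 0.002, "tz": -0.05, "turn": 0}, {"grip": 1, "tx": -0.002, "ty": 0.002, "tz": -0.09, "turn": 0}, {"grip": 1, "tx": -0.002, "ty": 0.002, "tz": -0.12, "turn": 0}, {"grip": 1, "tx": -0.002, "ty": 0.002, "tz": -0.14, "turn": 0}, {"grip": 1, "tx": -0.002, "ty": 0.002, "tz": -0.15, "turn": 0}, {"grip": 1, "tx": -0.002, "ty": 0.002, "tz": -0.152, "turn": 0}, {"grip": 1, "tx": -0.002, "ty": 0.002, "tz": -0.152, "turn": 0}]}}

```text
clock: 7.2
position: [0.5652, 0.0822, 0.0913]
ee_rot: [0.29, 3.126, -0.001]
force: [-0.9, 0.9, -1.5]
width: 0.287
```

Call:
{"fn": "drive_tool", "kwargs": {"increments": [{"grip": -0.2, "tx": 0, "ty": 0, "tz": -0.002, "turn": 0}, {"grip": -0.2, "tx": 0, "ty": 0, "tz": 0, "turn": 0}, {"grip": -0.2, "tx": 0, "ty": 0, "tz": 0, "turn": 0}, {"grip": -0.2, "tx": 0, "ty": 0, "tz": 0, "turn": 0}, {"grip": -0.2, "tx": 0, "ty": 0, "tz": 0.05, "turn": 0}, {"grip": -0.2, "tx": 0, "ty": 0, "tz": 0.13, "turn": 0}, {"grip": -0.2, "tx": 0, "ty": 0, "tz": 0.25, "turn": 0}, {"grip": -0.2, "tx": -0.1, "ty": 0, "tz": 0.37, "turn": 0}, {"grip": 0, "tx": -0.2, "ty": 0, "tz": 0.48, "turn": 0}, {"grip": 1, "tx": -0.2, "ty": 0, "tz": 0.55, "turn": 0}, {"grip": 1, "tx": -0.2, "ty": 0, "tz": 0.55, "turn": 0}, {"grip": 1, "tx": -0.2, "ty": 0, "tz": 0.55, "turn": 0}]}}

```text
clock: 8.4
position: [0.4855, 0.0824, 0.3124]
ee_rot: [0.289, 3.124, 0.002]
force: [-0.4, -0.4, -0.6]
width: 0.303
```

Run:
```python
from h import *
b=shot('side','pics/s3.png');a=shot('top','pics/t3.png')
C=[.565,.083,.07];o=np.zeros((400,800,3),np.uint8)
for k,(n,i) in enumerate((('side',b),('top',a))):
  u,v=np.round(proj(n,C)).astype(int)
  o[:,k*400:k*400+400]=cv2.resize(i[v-60:v+20,u-40:u+40,::-1],None,fx=5,fy=5,interpolation=cv2.INTER_CUBIC)
cv2.imwrite('pics/c3.png',o)
yaw=np.radians(-10.8);X=np.array([np.cos(yaw),np.sin(yaw),0]);H=np.array([.5648,.0825,.106])+.07*X
print('H',H); p=observe()['position']
for th in (1.53,1.35,1.15,.95,.75,.55,.4,.25,.12,.05,0):
  d=-np.cos(th)*X+[0,0,np.sin(th)];n=np.sin(th)*X+[0,0,np.cos(th)]
  q=H+.105*d+.006*n+.011*X; print(th,q.round(4),((q-H)@X).round(4))
```

```text
H [0.63356011 0.06938331 0.106     ]
1.53 [0.646  0.067  0.2112] 0.0127
1.35 [0.6275 0.0705 0.2098] -0.0061
1.15 [0.6076 0.0743 0.2043] -0.0264
0.95 [0.5892 0.0779 0.1949] -0.0452
0.75 [0.5729 0.081  0.182 ] -0.0617
0.55 [0.5595 0.0835 0.166 ] -0.0754
0.4 [0.5517 0.085  0.1524] -0.0834
0.25 [0.5459 0.0861 0.1378] -0.0893
0.12 [0.5427 0.0867 0.1245] -0.0925
0.05 [0.5416 0.0869 0.1172] -0.0936
0 [0.5412 0.087  0.112 ] -0.094
```

View pics/c3.png

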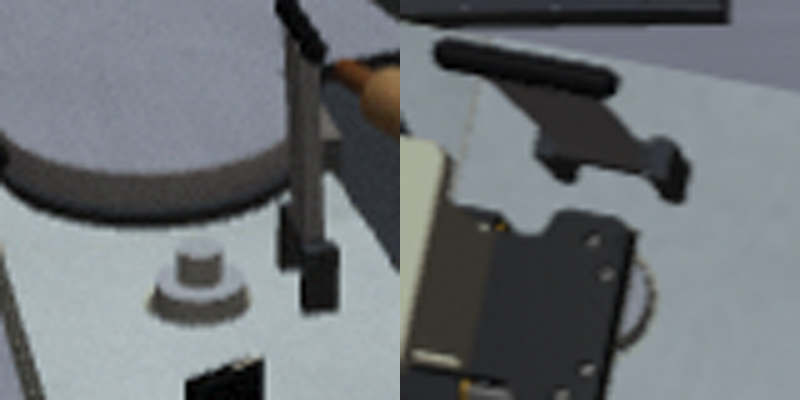

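The pod stands upright and seated in the cradle (crop ~ (200,280)) and the clamp is still upright. I take the shut fingers over and behind the clamp.

Call:
{"fn": "drive_tool", "kwargs": {"increments": [{"grip": 1, "tx": 0.1, "ty": -0.01, "tz": 0, "turn": 0}, {"grip": 1, "tx": 0.22, "ty": -0.02, "tz": 0, "turn": 0}, {"grip": 1, "tx": 0.34, "ty": -0.04, "tz": 0, "turn": 0}, {"grip": 1, "tx": 0.44, "ty": -0.056, "tz": 0, "turn": 0}, {"grip": 1, "tx": 0.494, "ty": -0.056, "tz": 0, "turn": 0}, {"grip": 1, "tx": 0.494, "ty": -0.056, "tz": 0, "turn": 0}, {"grip": 1, "tx": 0.494, "ty": -0.056, "tz": -0.1, "turn": 0}, {"grip": 1, "tx": 0.494, "ty": -0.056, "tz": -0.2, "turn": 0}, {"grip": 1, "tx": 0.494, "ty": -0.056, "tz": -0.25, "turn": 0}, {"grip": 1, "tx": 0.494, "ty": -0.056, "tz": -0.25, "turn": 0}, {"grip": 1, "tx": 0.494, "ty": -0.056, "tz": -0.25, "turn": 0}]}}

```text
clock: 9.6
position: [0.6821, 0.0597, 0.2102]
ee_rot: [-0.29, -3.128, 0.002]
force: [0.5, -1.3, 0.1]
width: 0.007
```

Call:
{"fn": "drive_tool", "kwargs": {"increments": [{"grip": 1, "tx": -0.05, "ty": 0.01, "tz": 0, "turn": 0}, {"grip": 1, "tx": -0.09, "ty": 0.018, "tz": 0, "turn": 0}, {"grip": 1, "tx": -0.115, "ty": 0.022, "tz": 0, "turn": 0}, {"grip": 1, "tx": -0.137, "ty": 0.027, "tz": 0, "turn": 0}, {"grip": 1, "tx": -0.16, "ty": 0.032, "tz": -0.007, "turn": 0}, {"grip": 1, "tx": -0.186, "ty": 0.036, "tz": -0.015, "turn": 0}, {"grip": 1, "tx": -0.21, "ty": 0.041, "tz": -0.026, "turn": 0}, {"grip": 1, "tx": -0.232, "ty": 0.045, "tz": -0.038, "turn": 0}, {"grip": 1, "tx": -0.253, "ty": 0.049, "tz": -0.053, "turn": 0}, {"grip": 1, "tx": -0.273, "ty": 0.053, "tz": -0.07, "turn": 0}, {"grip": 1, "tx": -0.29, "ty": 0.056, "tz": -0.09, "turn": 0}, {"grip": 1, "tx": -0.306, "ty": 0.06, "tz": -0.11, "turn": 0}, {"grip": 1, "tx": -0.317, "ty": 0.062, "tz": -0.127, "turn": 0}, {"grip": 1, "tx": -0.326, "ty": 0.063, "tz": -0.145, "turn": 0}, {"grip": 1, "tx": -0.333, "ty": 0.065, "tz": -0.163, "turn": 0}, {"grip": 1, "tx": -0.34, "ty": 0.066, "tz": -0.181, "turn": 0}, {"grip": 1, "tx": -0.345, "ty": 0.067, "tz": -0.198, "turn": 0}, {"grip": 1, "tx": -0.348, "ty": 0.067, "tz": -0.214, "turn": 0}]}}

```text
clock: 11.4
position: [0.5425, 0.0867, 0.124]
ee_rot: [-0.29, -3.127, 0.002]
force: [-1.1, 1.9, 4.0]
width: 0.003
```

Call:
{"fn": "drive_tool", "kwargs": {"increments": [{"grip": 1, "tx": -0.003, "ty": 0, "tz": -0.01, "turn": 0}, {"grip": 1, "tx": -0.003, "ty": 0, "tz": -0.02, "turn": 0}, {"grip": 1, "tx": -0.003, "ty": 0, "tz": -0.03, "turn": 0}, {"grip": 1, "tx": -0.003, "ty": 0, "tz": -0.032, "turn": 0}, {"grip": 1, "tx": -0.003, "ty": 0, "tz": -0.032, "turn": 0}]}}

```text
clock: 11.9
position: [0.5411, 0.087, 0.1121]
ee_rot: [-0.29, -3.127, 0.001]
force: [-6.5, 2.7, 17.8]
width: 0.007
```

Call:
{"fn": "drive_tool", "kwargs": {"increments": [{"grip": 1, "tx": 0, "ty": 0, "tz": 0.06, "turn": 0}, {"grip": 1, "tx": 0, "ty": 0, "tz": 0.16, "turn": 0}, {"grip": 1, "tx": -0.1, "ty": 0, "tz": 0.28, "turn": 0.1}, {"grip": 1, "tx": -0.25, "ty": 0, "tz": 0.3, "turn": 0.22}, {"grip": 0.2, "tx": -0.35, "ty": 0, "tz": 0.3, "turn": 0.34}, {"grip": 0.2, "tx": -0.45, "ty": 0, "tz": 0.3, "turn": 0.477}, {"grip": 0, "tx": -0.45, "ty": 0, "tz": 0.3, "turn": 0.477}, {"grip": 0, "tx": -0.45, "ty": 0, "tz": 0.3, "turn": 0.477}]}}

```text
clock: 12.7
position: [0.3605, 0.0867, 0.2322]
ee_rot: [0.492, -3.103, -0.0]
force: [0.2, 0.3, 0.0]
width: 0.305
```

Run:
```python
from h import *
b=shot('side','pics/s4.png');a=shot('top','pics/t4.png');print(observe()['joints'].round(2))
o=np.zeros((500,800,3),np.uint8)
o[:,:400]=cv2.resize(b[100:200,220:300,::-1],None,fx=5,fy=5,interpolation=cv2.INTER_CUBIC)
o[:,400:]=cv2.resize(a[90:190,170:250,::-1],None,fx=5,fy=5,interpolation=cv2.INTER_CUBIC)
cv2.imwrite('pics/c4.png',o)
```

```text
[-0.74 -0.01  0.37  2.14  0.01  1.01  1.5 ]
```

View pics/c4.png

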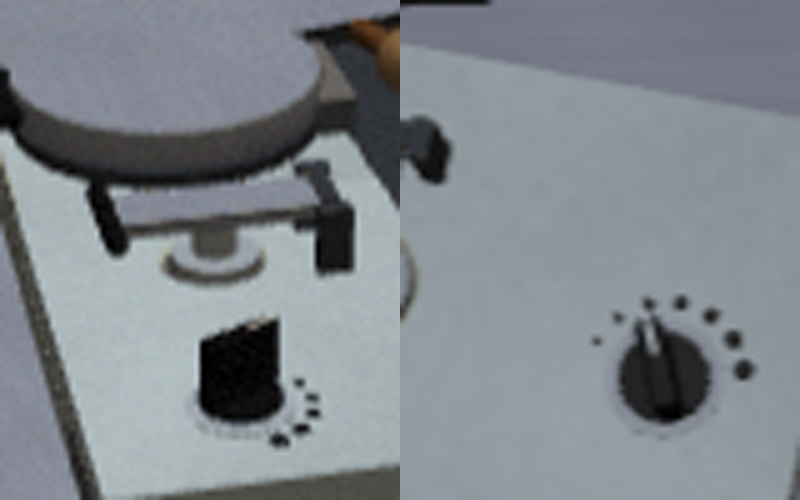

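Run:
```python
from h import *
yaw=np.radians(-10.8);X=np.array([np.cos(yaw),np.sin(yaw),0]);Y=np.array([-X[1],X[0],0]);H=np.array([.63356,.06938,.106])
for th in(0,.05,.1):
  p=H+.135*(-np.cos(th)*X+[0,0,np.sin(th)]);print(th,[((np.array(proj('side',p+s*.042*Y))-[220,100])*5).round() for s in(1,-1)])
T=lambda u,v,z:onz('top',170+(u-400)/5,90+v/5,z)
print(T(664,374,.079),T(663,380,.071)); a=T(645,318,.119);b=T(670,412,.119);print((a+b)/2,np.degrees(np.arctan2(*(a-b)[1::-1])))
d0,d3,d6=[T(*q,.07) for q in((597,341),(681,302),(743,369))]
import numpy.linalg as L
A=np.array([2*(d3-d0)[:2],2*(d6-d0)[:2]]);c=L.solve(A,[d3[:2]@d3[:2]-d0[:2]@d0[:2],d6[:2]@d6[:2]-d0[:2]@d0[:2]]);print('dots centre',c)
S=lambda u,v,z:onz('side',220+u/5,100+v/5,z); print('side ring',S(242,408,.072), 'side bar top', (S(200,340,.119)+S(278,322,.119))/2)
```

```text
0 [array([ 95., 190.]), array([121., 253.])]
0.05 [array([ 95., 180.]), array([121., 243.])]
0.1 [array([ 96., 171.]), array([121., 233.])]
[ 0.5116907  -0.07786671  0.079     ] [ 0.51014752 -0.07658434  0.071     ]
[ 0.5082793  -0.07849078  0.119     ] 14.76862482821457
dots centre [ 0.51175985 -0.07763814]
side ring [ 0.51024738 -0.08181891  0.072     ] side bar top [ 0.51055564 -0.07748732  0.119     ]
```

The clamp reads shut: its handle ends are near (97,187) and (118,250) in the crop, where 0 rad predicts (95,190) and (121,253). The dial centre comes out at about (0.511,-0.078), with the pointer at about 14°, which is position 2. I go to the dial and grip it.

Call:
{"fn": "drive_tool", "kwargs": {"increments": [{"grip": 0, "tx": 0.1, "ty": -0.1, "tz": 0, "turn": -0.07}, {"grip": 0, "tx": 0.18, "ty": -0.2, "tz": 0, "turn": -0.07}, {"grip": 0, "tx": 0.27, "ty": -0.3, "tz": 0, "turn": -0.07}, {"grip": 0, "tx": 0.376, "ty": -0.412, "tz": 0, "turn": -0.07}, {"grip": 0, "tx": 0.376, "ty": -0.412, "tz": 0, "turn": -0.07}, {"grip": 0, "tx": 0.376, "ty": -0.412, "tz": 0, "turn": -0.07}, {"grip": 0, "tx": 0.376, "ty": -0.412, "tz": -0.1, "turn": -0.07}, {"grip": 0, "tx": 0.376, "ty": -0.412, "tz": -0.2, "turn": -0.07}, {"grip": 0, "tx": 0.376, "ty": -0.412, "tz": -0.3, "turn": -0.07}, {"grip": 0, "tx": 0.376, "ty": -0.412, "tz": -0.358, "turn": -0.07}, {"grip": 0, "tx": 0.376, "ty": -0.412, "tz": -0.358, "turn": -0.07}, {"grip": 1, "tx": 0.376, "ty": -0.412, "tz": -0.358, "turn": -0.07}, {"grip": 1, "tx": 0.376, "ty": -0.412, "tz": -0.358, "turn": -0.07}, {"grip": 1, "tx": 0.376, "ty": -0.412, "tz": -0.358, "turn": -0.07}, {"grip": 1, "tx": 0.376, "ty": -0.412, "tz": -0.358, "turn": -0.07}, {"grip": 1, "tx": 0.376, "ty": -0.412, "tz": -0.358, "turn": -0.07}], "newtons": 20}}

```text
clock: 14.4
position: [0.5127, -0.0759, 0.0899]
ee_rot: [-0.378, 3.118, 0.003]
force: [-3.3, 6.9, 8.1]
width: 0.152
```

Call:
{"fn": "drive_tool", "kwargs": {"increments": [{"grip": 1, "tx": 0, "ty": 0, "tz": 0.006, "turn": 0}, {"grip": 1, "tx": 0, "ty": 0, "tz": 0.006, "turn": -0.1}, {"grip": 1, "tx": 0, "ty": 0, "tz": 0.006, "turn": -0.2}, {"grip": 1, "tx": 0, "ty": 0, "tz": 0.006, "turn": -0.3}, {"grip": 1, "tx": 0, "ty": 0, "tz": 0.006, "turn": -0.4}, {"grip": 1, "tx": 0, "ty": 0, "tz": 0.006, "turn": -0.5}, {"grip": 1, "tx": 0, "ty": 0, "tz": 0.006, "turn": -0.6}, {"grip": 1, "tx": 0, "ty": 0, "tz": 0.006, "turn": -0.6}]}}

```text
clock: 15.2
position: [0.512, -0.0774, 0.0919]
ee_rot: [0.612, 3.081, -0.001]
force: [1.2, -6.1, -13.3]
width: 0.151
```

Call:
{"fn": "drive_tool", "kwargs": {"increments": [{"grip": 1, "tx": 0, "ty": 0, "tz": -0.003, "turn": -0.1}, {"grip": 1, "tx": 0, "ty": 0, "tz": -0.003, "turn": -0.2}, {"grip": 1, "tx": 0, "ty": 0, "tz": -0.003, "turn": -0.3}, {"grip": 1, "tx": 0, "ty": 0, "tz": -0.003, "turn": -0.4}, {"grip": 1, "tx": 0, "ty": 0, "tz": -0.003, "turn": -0.5}, {"grip": 1, "tx": 0, "ty": 0, "tz": -0.003, "turn": -0.6}, {"grip": 1, "tx": 0, "ty": 0, "tz": -0.003, "turn": -0.63}, {"grip": 1, "tx": 0, "ty": 0, "tz": -0.003, "turn": -0.63}, {"grip": 1, "tx": 0, "ty": 0, "tz": -0.003, "turn": -0.63}]}}

```text
clock: 16.1
position: [0.5111, -0.0788, 0.0916]
ee_rot: [-1.579, -2.716, 0.003]
force: [-6.4, -3.0, 10.8]
width: 0.15
```

Call:
{"fn": "drive_tool", "kwargs": {"increments": [{"grip": 0.2, "tx": 0, "ty": 0, "tz": 0, "turn": 0}, {"grip": 0, "tx": 0, "ty": 0, "tz": 0, "turn": 0}, {"grip": 0, "tx": 0, "ty": 0, "tz": 0, "turn": 0}, {"grip": 0, "tx": 0, "ty": 0, "tz": 0.08, "turn": 0}, {"grip": 0, "tx": 0, "ty": 0, "tz": 0.18, "turn": 0}, {"grip": 0, "tx": 0, "ty": 0, "tz": 0.3, "turn": 0}, {"grip": 0, "tx": -0.1, "ty": 0.1, "tz": 0.4, "turn": 0}, {"grip": 0, "tx": -0.25, "ty": 0.25, "tz": 0.4, "turn": 0}, {"grip": 0, "tx": -0.38, "ty": 0.4, "tz": 0.4, "turn": 0}, {"grip": 0, "tx": -0.38, "ty": 0.4, "tz": 0.4, "turn": 0}, {"grip": 0, "tx": -0.38, "ty": 0.4, "tz": 0.4, "turn": 0}, {"grip": 0, "tx": -0.38, "ty": 0.4, "tz": 0.4, "turn": 0}]}}

```text
clock: 17.3
position: [0.3583, 0.0826, 0.2519]
ee_rot: [1.577, 2.717, 0.001]
force: [0.5, 2.3, 0.1]
width: 0.502
```

Run:
```python
from h import *
b=shot('side','pics/s5.png');a=shot('top','pics/t5.png');print(observe()['joints'].round(2))
o=np.zeros((500,800,3),np.uint8)
o[:,:400]=cv2.resize(b[100:200,220:300,::-1],None,fx=5,fy=5,interpolation=cv2.INTER_CUBIC)
o[:,400:]=cv2.resize(a[90:190,170:250,::-1],None,fx=5,fy=5,interpolation=cv2.INTER_CUBIC)
cv2.imwrite('pics/c5.png',o)
```

```text
[-1.44 -0.17  0.98  2.15  0.15  1.09 -0.02]
```

View pics/c5.png

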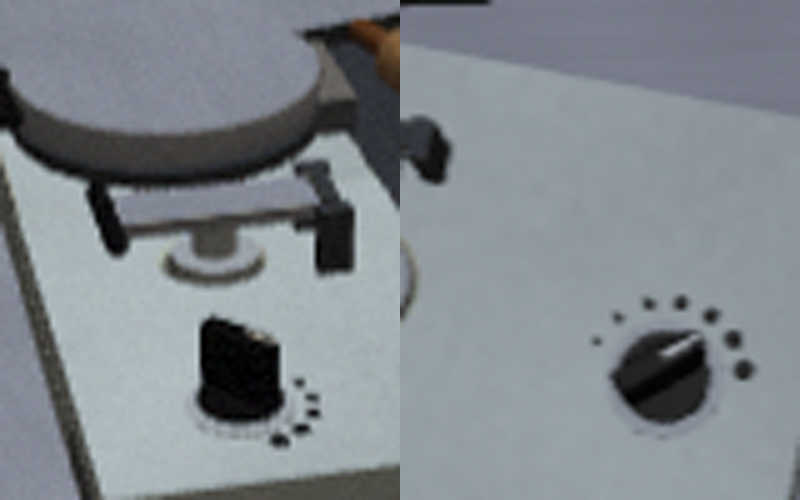

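View pics/s5.png

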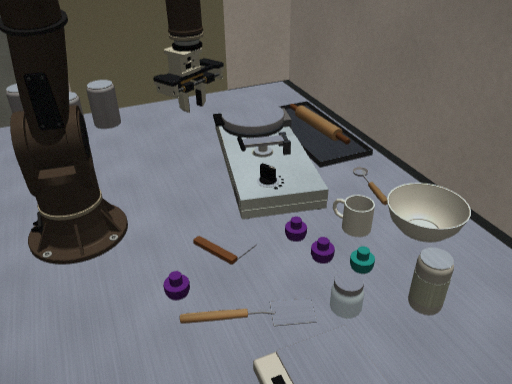

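```bash
python3 -c "
from cell import *
print(sign_off())"
```

```text
the job is handed in; nothing more can be done
None
```

The flatbread maker is set up as asked and the job is handed in, at about 17 s on the robot's clock. I viewed 8 pictures.

I gripped the pod by its cap and set it cap up in the cradle. Then I pushed the clamp shut from behind with closed fingers, turned the dial from position 2 to 5, and let go of everything.

- **Pod and clamp:** The push ended at 17.8 N, well above the roughly 6 N needed, with the fingertips at 112 mm, the height expected for a fully shut clamp. In the last picture the clamp arm lies level and the pod sits low under it. The picture alone resolves the clamp angle only to about 0.02–0.03 rad.
- **Dial:** The pointer settled about 51° clockwise of the maker's +x. That is 2.1 clicks past position 3, so position 5, and it points at the sixth dot.
- **Bystanders:** The mug and the jar are standing where they were, and the arm is clear of everything.
- **Forces:** No wrist reading I saw passed about 20 N. While gripping the dial the force read 8–13 N along z, because the fingers were held there slightly misplaced. It did no harm that I could see.

No check failed or disagreed.

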